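Switch off and lock out the speed controller

ROBOT

A 6-joint arm with a two-finger parallel gripper is mounted at the origin on a cart in front of the work surface, level with it; the furniture and walls round the work are solid. World frame = base frame: x ahead of the robot, y to its left, z up, the work surface at z = 0. Lengths are in mm, angles in rad, forces in N, time in s.
With the tool pointing down it reaches from about 350 to 775 mm from the base axis. Payload 7.3 kg.
Tool frame: the origin (TCP) lies on the centre line of the jaws, within the pads' length; the fingertips stand 22 mm ahead of it and the grasp point (between the pads) lies 3 mm ahead of it; z points along the fingers, y is the direction in which the jaws open and shut (so a half turn about z gives the same grasp; the last joint's range is limited). The gripper opens to 92 mm and grips with 3 to 60 N. Pads are 19 mm wide; open, the fingers measure 130 mm over their backs; the gripper's body (75 mm by 190 mm) begins 47 mm behind the grasp point.
Start: joints at [0.963, 0.342, 1.524, -0, 1.275, -0.146], TCP at [233.907, 470.032, 248.741] pointing down, gripper open.
Joint ranges: [-2.53, 2.53], [-0.77, 2.02], [0.04, 2.7], [-1, 4.14], [0.28, 2.66], [-3.11, 3.11]. Speed limits (rad/s): [2.57, 2.57, 3.14, 3.14, 3.14, 3.14].

INTERFACE

Orientations are given as [roll, pitch, yaw] about the fixed x, y, z axes, in that order (R = Rz(yaw) Ry(pitch) Rx(roll)).
In Python, from plant import bot gives the robot as it stands.
- The arm moves only by the tool play_rows, never from a script. Its argument "moves" is one flat list of numbers, 5 for each row, row after row: the closure in counts, from 0 (fully open) to 255 (shut), then the shift along the tool's x, y, z in mm, then the turn about the tool's z in degrees. A call has 1 to 8 rows; each row is the pose to reach, as a shift and turn from the pose commanded when the call began, along the tool's axes at that moment; what a row does not reach only later rows make up. A row lasts 1/12 s, in which the tool goes at most 41.7 mm and 7.16 degrees, less where a joint would pass 70% of its speed; a pose out of reach is approached as far as the arm can. A call with a gripper value outside its range is refused whole. The fingers move at their own pace and stop on an object; the grip force is fixed at half the most. Time passes only in rows, so rows that repeat a pose let the fingers close. It gives the time, the measured TCP pose, the force and the opening at its end, in the units of the state.
- bot.get_obs(): the state, without advancing time (a new reading comes with each control period).
- bot.capture(name): name is "scene" or "top"; returns a dict with "color" (400x640x3 uint8, red, green, blue), "fx", "fy", "cx", "cy" (pixels), "world_to_cam" (4x4, takes a point from world to camera coordinates). Camera axes: x right, y down, z forward; pixel columns grow to the right and rows downward; lengths in mm; the calibration is good to about 2 mm. A picture is of the moment at which its call begins. There is no depth.
- bot.close_job(): hands the job in, once; it reports no verdict.
The state is a dict: "time": time; "joint_positions": joint angles; "dq": joint speeds; "tau": joint torques, N m; "tool_pos": TCP position; "tcp_rot": TCP orientation; "contact_force": force on the tool from outside, world axes, zero at the start; "moment": the same for the moment, N m; "grip_width": finger opening in mm.
Only numpy, scipy, OpenCV 4.12 (cv2) and the standard library are available. Lean on these libraries where they do the work, as an engineer would, in place of code of your own. Each camera call takes 0.05 s, during which the arm holds its last target.

TASK

Take the grey speed controller out of service: first turn its pointer knob fully anticlockwise to the end stop. Then take the sprung clamp by its handles and clip it onto the upright lock pin on top of the controller, so that its jaws close round the shaft below the head, and let go. Leave the other things on the bench where they are.

Things in the scene. Friction and masses are not known exactly. Their poses are not given: they have to be found in the camera images.
- controller: bench-top speed controller, a grey case fixed to the bench, 120 mm deep (x), 150 mm wide (y), 100 mm high. Origin: centre of its underside; x points from its front to its back, z up. Its front is 40 mm high; from there a panel slopes up and back at 35 degrees from level (panel normal = (-0.574, 0, 0.819) in this frame) to a flat top 35 mm deep at height 100 mm
- speed_knob (a joint): angle of the pointer knob on the sloping panel, rad: 0 = anticlockwise end stop (off, pointer at the lower left, 7 o'clock), growing clockwise (seen facing the panel) to 4.71
- knob_grip (a point): point on the knob's axis, 36 mm out from the panel. z points out of the panel along the axis, x along the bar grip toward its pointer end, so y is square to the grip's flat sides. The black knob is a 62 mm disc 9 mm thick that carries a bar grip 60 mm long, 16 mm wide; the grip stands from the disc face (13 mm out from the panel) to 43 mm out
- pin_mid (a point): middle height of the clear shaft of the steel lock pin that stands upright on the left end of the controller's flat top. z is up. Shaft 12 mm in diameter; a 24 mm collar ends 22 mm below this point, a 19 mm head begins 22 mm above it and ends 30 mm above it
- clamp: sprung steel clamp with black handles, lying flat on the 3 mm mat, 130 mm long, 22 mm thick, 0.1 kg. Two mirror-image halves turn on a 16 mm barrel (axis z). Frame of the left (+y) half; origin on the hinge axis at the underside; with the jaws shut, x is the middle line and points to the jaws. Handles run from x = -30 mm (23 mm off the middle line) to x = -78 mm (33 mm off)
- clamp_squeeze (a point): place to squeeze the clamp, 58 mm behind the hinge axis on the middle line (jaws shut), at half thickness: between the two handles, 57 mm over their outer faces here. Squeezed home (it takes 8 N; 20 to 30 N holds the clamp firmly) they are 34 mm over, parallel, against a stop, and the jaw tips stand 23 mm apart. Axes as clamp
- clamp_mouth (a point): middle of the clamp's jaws, on the left half: 38 mm ahead of the hinge axis, at half thickness (11 mm above the underside), on the middle line when the jaws are shut. Flat pads 28 to 48 mm ahead of the hinge axis, 7 mm apart when shut, with lips at both ends that are 3 mm apart when shut; jaw tips 52 mm ahead
- clamp_jaw (a joint): angle between the two clamp halves, rad: 0 = shut, 0.13 = gripping the 12 mm pin between the pads, 0.4 = fully open, handles against their stop. The right half turns clockwise by this angle against the left one, so the middle line lies half this angle clockwise of the left half's x
- parts_bin: open parts bin, 156x112 mm, 60 mm high; a bystander. Origin: centre of its underside
- cap_casting: round cap-shaped aluminium casting, 70 mm, 21 mm high, lying near the front of the controller; a bystander. Origin: centre of its underside
- lever_casting: lever-shaped aluminium casting, 91 mm long, 30 mm wide, 21 mm high; a bystander. Origin: centre of its underside
- elbow_casting: elbow-shaped aluminium casting, 74 mm, 50 mm high; a bystander. Origin: centre of its underside
- sanding_block: sanding block, 100x55 mm, 28 mm high; a bystander. Origin: centre of its underside
- tape_roll: roll of masking tape lying flat, 86 mm across, 24 mm high; a bystander. Origin: centre of its underside

How it is judged:
By the outcome, as a careful person would: the job done as asked, in the order asked, and still so for the second after the job is handed in, with the robot touching nothing.
It also fails if it takes over 72 s, if anything falls off the work surface, if the arm or the gripper's body presses on something with over 40 N, if the wrist force passes 120 N, or if a joint passes its speed limit or range.

## Working session

There is one attempt and no reset: what is moved stays moved. The work goes in short steps, Python scripts to look and compute and a tool call to move; the robot and the scene stay as the last step left them, time stands still between calls to the robot, and variables do not carry over. Pictures are saved under pics/ and viewed, and the job is handed in when it is done.

Besides the shell and the picture viewer there is one more tool, called after "Emit:" as name(argument=value, ...) on one line, values as JSON. play_rows: Moves the arm, as the interface text tells. Its arguments: {"type":"object","properties":{"moves":{"type":"array","items":{"type":"number"}}},"required":["moves"]}

```bash
ls; mkdir -p pics
python3 - <<'E'
from plant import bot
import cv2
print(bot.get_obs())
for n in("scene","top"):
    c=bot.capture(n); cv2.imwrite(f"pics/{n}0.png",c["color"][:,:,::-1]); print(n,c["fx"],c["fy"],c["cx"],c["cy"],c["world_to_cam"].round(4).tolist())
E
```

```text
pics
{'time': 0.0, 'joint_positions': array([ 9.63007516e-01,  3.42720110e-01,  1.52501727e+00, -1.29628572e-05,
        1.27536341e+00, -1.45994549e-01]), 'dq': array([-0.00033596, -0.00109901,  0.00023433,  0.00021836, -0.00105406,
       -0.00116011]), 'tau': array([-9.16392273e-04, -4.31242132e+01, -2.44215381e+01,  7.18252128e-02,
        5.59131510e-02, -1.86590946e-04]), 'tool_pos': array([233.68700362, 469.71586319, 248.04618945]), 'tcp_rot': array([-3.14009875e+00, -2.07135621e-04,  2.67980202e+00]), 'contact_force': array([-0.88850013,  0.08286504,  0.24452778]), 'moment': array([-0.02332644, -0.0099027 , -0.03455272]), 'grip_width': 91.9234947304643}
scene 464.8553136483384 464.8553136483384 316.4985415157654 201.53230293841764 [[-0.8034, -0.5952, 0.0149, 523.6783], [-0.2734, 0.3466, -0.8973, 154.8197], [0.5289, -0.7249, -0.4412, 1040.2341], [0.0, 0.0, 0.0, 1.0]]
top 474.82943500702913 474.82943500702913 318.49584810410664 197.17011966568884 [[-0.0063, -1.0, -0.0066, 209.0484], [-0.9761, 0.0075, -0.2171, 535.4472], [0.2171, 0.0051, -0.9761, 1157.6841], [0.0, 0.0, 0.0, 1.0]]
```

View pics/scene0.png

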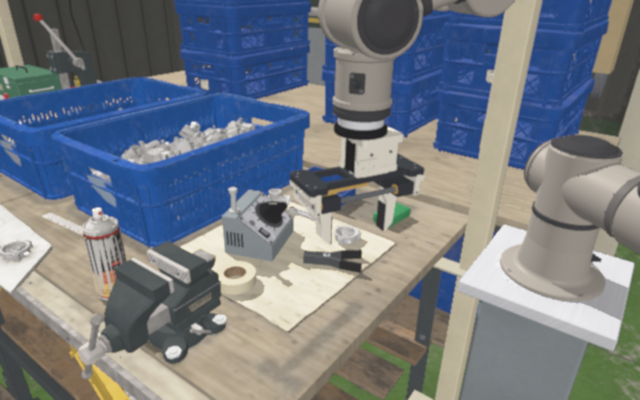

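View pics/top0.png

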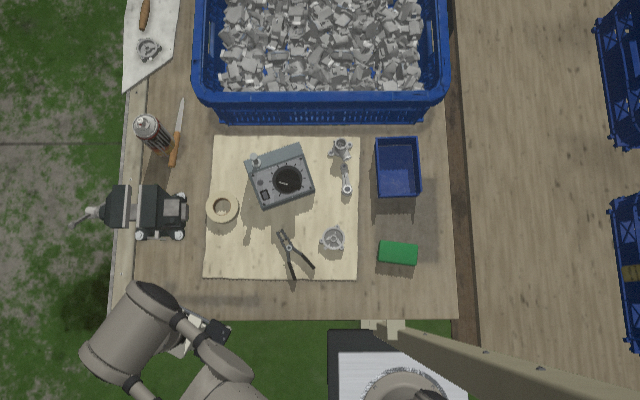

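The top view shows the controller near (280,175), its pin near (256,161), the knob at (288,180), and the clamp from about (280,232) to (305,275). I'll zoom in.

```bash
cat > h.py <<'E'
import numpy as np,cv2
from plant import bot
def cap(n):
    c=bot.capture(n); c["W"]=np.array(c["world_to_cam"]); return c
def ray(c,u,v):
    R=c["W"][:3,:3];t=c["W"][:3,3]
    o=-R.T@t; d=R.T@np.array([(u-c["cx"])/c["fx"],(v-c["cy"])/c["fy"],1]); return o,d
def onz(c,u,v,z):
    o,d=ray(c,u,v); return o+d*(z-o[2])/d[2]
def onplane(c,u,v,p,n):
    o,d=ray(c,u,v); return o+d*(np.dot(n,np.array(p)-o)/np.dot(n,d))
def proj(c,P):
    p=c["W"][:3,:3]@np.array(P)+c["W"][:3,3]; return np.array([c["cx"]+c["fx"]*p[0]/p[2],c["cy"]+c["fy"]*p[1]/p[2]])
def tri(c1,p1,c2,p2):
    o1,d1=ray(c1,*p1);o2,d2=ray(c2,*p2);d1/=np.linalg.norm(d1);d2/=np.linalg.norm(d2)
    s=np.linalg.lstsq(np.c_[d1,-d2],o2-o1,rcond=None)[0];a=o1+s[0]*d1;b=o2+s[1]*d2
    return (a+b)/2,np.linalg.norm(a-b)
def crop(c,x0,y0,x1,y1,k,name):
    im=cv2.resize(c["color"][y0:y1,x0:x1,::-1],None,fx=k,fy=k,interpolation=cv2.INTER_CUBIC)
    for u in range((x0+9)//10*10,x1,10):
        cv2.line(im,((u-x0)*k,0),((u-x0)*k,6 if u%50 else 14),(0,0,255),1)
        if u%20==0: cv2.putText(im,str(u),((u-x0)*k-10,26),0,.4,(0,0,255),1)
    for v in range((y0+9)//10*10,y1,10):
        cv2.line(im,(0,(v-y0)*k),(6,(v-y0)*k),(0,0,255),1)
        if v%20==0: cv2.putText(im,str(v),(10,(v-y0)*k+4),0,.4,(0,0,255),1)
    cv2.imwrite("pics/"+name,im)
E
python3 - <<'E'
from h import *
t=cap("top"); s=cap("scene")
crop(t,235,130,335,205,8,"t1.png"); crop(t,260,215,350,285,8,"t2.png"); crop(s,210,170,330,260,6,"s1.png"); crop(s,290,220,390,290,8,"s2.png")
E
```

```text
(no output)
```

View pics/t1.png

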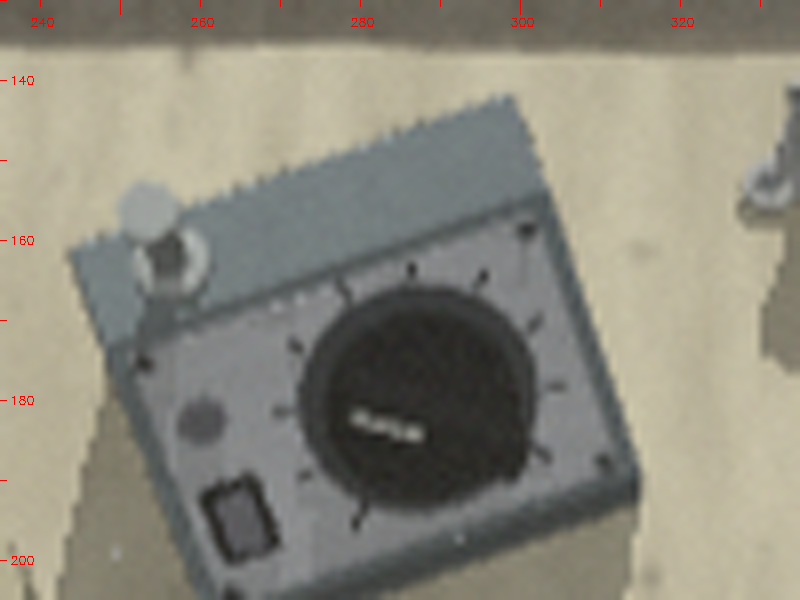

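View pics/t2.png

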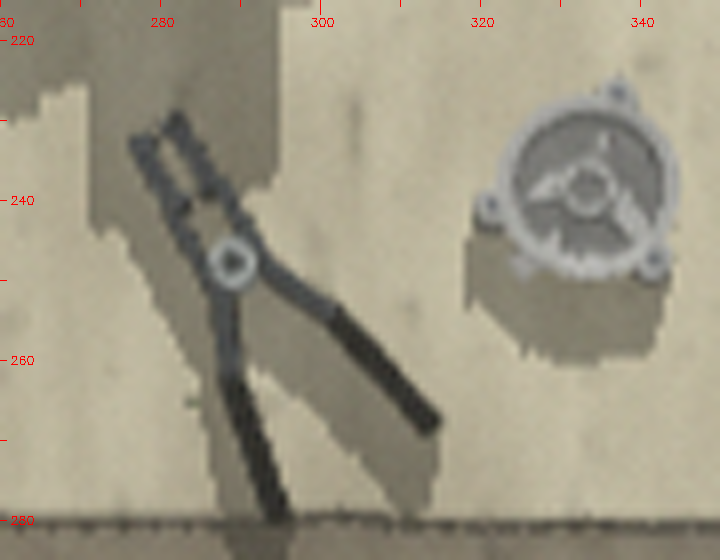

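View pics/s1.png

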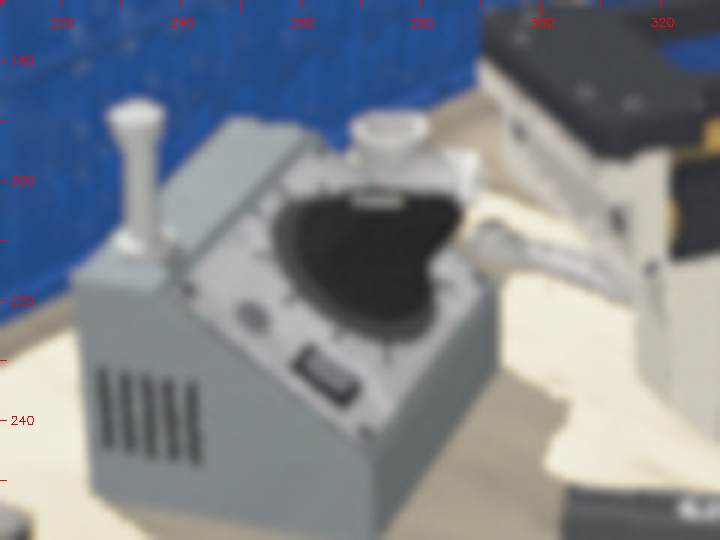

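View pics/s2.png

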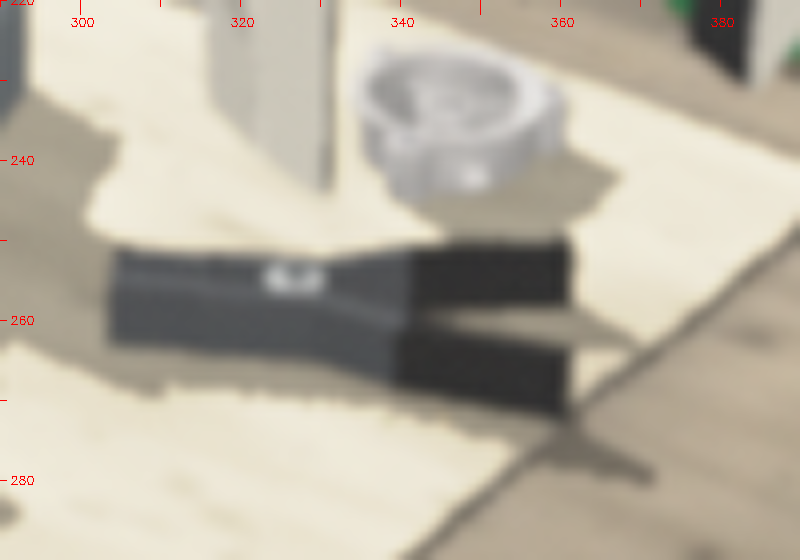

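Run:
```python
from h import *
t=cap("top"); s=cap("scene")
np.set_printoptions(precision=1,suppress=True)
P=[onz(t,*p,100) for p in [(243.5,161.5),(299,142),(303.5,154),(249,173.5)]]
for p in P: print(p)
print([np.linalg.norm(P[i]-P[(i+1)%4]) for i in range(4)])
print("front bottom R", onz(t,314.5,194,3), "front edge top R(z40)",onz(t,314.5,190,40))
# scene left corners
print("tri backleft", tri(t,(243.5,161.5),s,(222,215)))
print("pin collar base", onz(t,256.2,163,104),"head top",onz(t,253.5,156.3,0+154+0))
print("head tri",tri(t,(253.5,156.3),s,(233,187.5)))
# controller pose
d=(P[0]+P[3])/2-(P[1]+P[2])/2; yaw=np.arctan2(-d[0],d[1]); print("yaw",yaw, np.degrees(yaw))
for nm,p in dict(hinge=(289,247.6),jl=(277.5,232.5),jr=(282,229.5),hlend=(295.5,279),hrend=(313.5,267.5),hl0=(289,261),hr0=(301.5,253.5)).items(): print(nm,onz(t,*p,25))
print(onz(s,326.5,255,25),onz(s,360,250,25),onz(s,360.5,263,25))
```

```text
[621.5 393.6 100. ]
[672.  253.8 100. ]
[640.  242.3 100. ]
[590.  378.9 100. ]
[np.float64(148.65310285134447), np.float64(33.98897282375239), np.float64(145.44536334873695), np.float64(34.71351492639868)]
front bottom R [558.3 216.3   3. ] front edge top R(z40) [560.5 215.7  40. ]
tri backleft (array([622.4, 394.4, 101.2]), np.float64(3.171828548179023))
pin collar base [616.1 360.9 104. ] head top [617.9 360.7 154. ]
head tri (array([617.5, 360.8, 158.2]), np.float64(2.3134434148487406))
yaw 0.34861423198971525 19.974124171205254
hinge [412.  282.4  25. ]
jl [451.4 312.5  25. ]
jr [459.2 300.9  25. ]
hlend [332.  265.3  25. ]
hrend [360.7 219.4  25. ]
hl0 [377.6 282.1  25. ]
hr0 [396.6 250.1  25. ]
[411.6 287.3  25. ] [363.4 223.4  25. ] [334.5 268.   25. ]
```

```bash
cat >> h.py <<'E'
yaw=.349; O=np.array([591.,302.6,0.])
Rc=np.array([[np.cos(yaw),-np.sin(yaw),0],[np.sin(yaw),np.cos(yaw),0],[0,0,1]])
n=Rc@np.array([-.574,0,.819]); up=Rc@np.array([.819,0,.574]); right=Rc@np.array([0,-1.,0])
def loc(p): return Rc.T@(np.asarray(p)-O)
P0=O+Rc@np.array([-17.5,0,70])
E
python3 - <<'E'
from h import *
np.set_printoptions(precision=1,suppress=True)
t=cap("top"); s=cap("scene")
# dark disc mask
im=t["color"].astype(int); m=(im.max(2)<75).astype(np.uint8); m[:160]=0;m[200:]=0;m[:,:268]=0;m[:,308:]=0
k,l,st,ce=cv2.connectedComponentsWithStats(m); i=1+np.argmax(st[1:,4]); print(st[i],ce[i])
cn=max(cv2.findContours((l==i).astype(np.uint8),0,1)[0],key=cv2.contourArea); print(cv2.fitEllipse(cn))
def onp(c,uv,h): 
    q=onplane(c,*uv,P0+n*h,n); d=q-P0; return np.array([d@right,d@up]),q
for h in (4,13): print("disc ctr",h,onp(t,(287.2,180),h))
for uv in [(280,196),(273,189.5),(270,181.5),(272,173),(278,166),(286.5,163.5),(295.5,165),(302,170.5),(304.5,178),(302.7,187)]: print("tick",onp(t,uv,0)[0])
for uv in [(278.8,181.8),(287.7,184.3)]: print("mark",onp(t,uv,43)[0])
for uv in [(268.5,203.5),(277.3,203.5)]: print("mark s",onp(s,uv,43)[0])
for c,uv in ((t,(287.2,180)),): pass
# project expected grip ends for hypotheses
print("pin local",loc([617.3,360.8,158]))
for p in [(-60,75,40),(25,75,100),(60,75,100),(-60,-75,40),(25,-75,100),(60,-75,100),(-60,75,0),(60,75,0)]: 
    q=O+Rc@np.array(p); print(p,proj(t,q),proj(s,q))
E
```

```text
[272 166  30  28 631] [287.1 179.3]
((286.9768371582031, 179.4527587890625), (27.088184356689453, 28.821338653564453), 81.29464721679688)
disc ctr 4 (array([12.6,  2.9]), array([579. , 284.8,  75. ]))
disc ctr 13 (array([12.4,  6.2]), array([576.5, 284.1,  84.2]))
tick [-18.6 -33.2]
tick [-29.7  -9.8]
tick [-29.8  13.4]
tick [-17.6  33. ]
tick [ 2.6 45.1]
tick [24.9 43.8]
tick [45.3 32. ]
tick [56.5 12.2]
tick [56.4 -9.4]
tick [ 44.5 -31.1]
mark [-9.1 20. ]
mark [9.4 6. ]
mark s [-17.4  19.7]
mark s [5.3 4.4]
pin local [ 44.6  45.7 158. ]
(-60, 75, 40) [261.8 209.7] [274.1 247.3]
(25, 75, 100) [247.9 174. ] [237.6 217.9]
(60, 75, 100) [243.5 161.4] [223.2 215.6]
(-60, -75, 40) [316.1 190.1] [295.8 217.1]
(25, -75, 100) [304.1 153.9] [263.5 190.9]
(60, -75, 100) [299.4 141.6] [250.5 189.1]
(-60, 75, 0) [263.7 212.6] [274.6 262.3]
(60, 75, 0) [249.4 172.1] [226.4 253.5]
```

```bash
cat >> h.py <<'E'
K=P0+13*right+1*up+43*n
def push(a,rho=26,gap=0,lead=6,dip=12):
    a=np.radians(a); t=right*np.sin(a)+up*np.cos(a); cw=right*np.cos(a)-up*np.sin(a)
    e=K+8*cw+rho*t; th=t[:2]/np.linalg.norm(t[:2]); hn=np.array([th[1],-th[0]]) 
    if hn@cw[:2]<0: hn=-hn
    y=np.degrees(np.arctan2(t[1],t[0]))+90
    y=(y+lead)%360
    p=np.r_[e[:2]+hn*(9.5+gap),e[2]-dip+22]
    return p,y
def rel(p0,y0,p,y):
    "shift in tool axes at p0,yaw y0 (deg) to p,yaw y; turn deg"
    c,s=np.cos(np.radians(y0)),np.sin(np.radians(y0)); d=np.asarray(p)-p0
    return np.round([c*d[0]+s*d[1], s*d[0]-c*d[1], -d[2], -((y-y0+180)%360-180)],1)
E
python3 - <<'E'
from h import *
np.set_printoptions(precision=1,suppress=True)
print(K)
for a in range(126,35,-10): print(a,*push(a))
p0=np.array([233.9,470.0,248.7]);y0=153.54
p,y=push(126,gap=20); print(p,y); print("above",rel(p0,y0,p+[0,0,60],y)); print("at",rel(p0,y0,p,y))
E
```

```text
[556.6 276.2 105.8]
126 [536.1 256.6 103.3] 355.2419595678466
116 [539.6 252.7 105.1] 4.221841074790461
106 [543.5 249.5 107.3] 12.780120945421217
96 [547.7 247.3 109.7] 21.076313214924454
86 [552.2 245.9 112.3] 29.273979328578065
76 [556.6 245.3 114.9] 37.53733821982319
66 [561.1 245.7 117.7] 46.03022148457215
56 [565.3 246.8 120.3] 54.91347424113126
46 [569.4 248.8 122.9] 64.33666786122552
36 [573.1 251.5 125.2] 74.41969623225287
[516.4 260.3 103.3] 355.2419595678466
above [-346.4  -61.8   85.4  158.3]
at [-346.4  -61.8  145.4  158.3]
```

Emit:
play_rows(moves=[255,-87,-16,15,-5,255,-120,-22,30,-10,255,-155,-28,45,-15,255,-190,-34,60,-21.7,255,-225,-40,70,-21.7,255,-260,-47,80,-21.7,255,-300,-54,85,-21.7,255,-330,-59,85,-21.7])

```text
time: 1.07
tool_pos: [491.2, 277.7, 163.8]
tcp_rot: [-3.141, -0.002, 3.059]
contact_force: [0.0, 1.0, -0.5]
grip_width: 43.1
```

```bash
cat > st.py <<'E'
from h import *
np.set_printoptions(precision=2,suppress=True)
o=bot.get_obs(); print(o["time"],o["tool_pos"],np.degrees(o["tcp_rot"]),o["contact_force"],o["moment"],o["grip_width"],o["joint_positions"])
E
python3 st.py
```

```text
1.0667 [491.24 277.7  163.84] [-179.96   -0.11  175.25] [ 0.04  1.03 -0.47] [ 0.01  0.06 -0.02] 43.071947786833356 [ 0.38  0.49  1.53  0.    1.12 -1.11]
```

Emit:
play_rows(moves=[255,0,0,0,0,255,0,0,0,0,255,0,0,0,0])

```text
time: 1.32
tool_pos: [490.2, 279.4, 165.0]
tcp_rot: [3.142, -0.001, 3.058]
contact_force: [0.7, 0.3, -0.1]
grip_width: 23.0
```

```bash
python3 st.py
python3 - <<'E'
from h import *
np.set_printoptions(precision=2,suppress=True)
o=bot.get_obs(); t=cap("top"); s=cap("scene")
crop(t,220,130,340,220,6,"t3.png"); crop(s,210,120,340,250,5,"s3.png")
E
```

```text
1.3167 [490.19 279.36 164.97] [179.99  -0.05 175.19] [ 0.69  0.32 -0.12] [ 0.06 -0.    0.02] 23.036283721562437 [ 0.38  0.49  1.53  0.    1.12 -1.11]
```

View pics/t3.png

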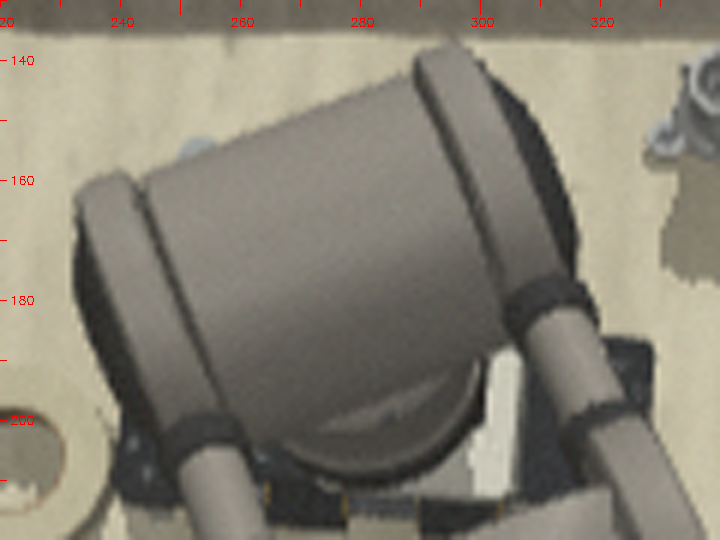

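View pics/s3.png

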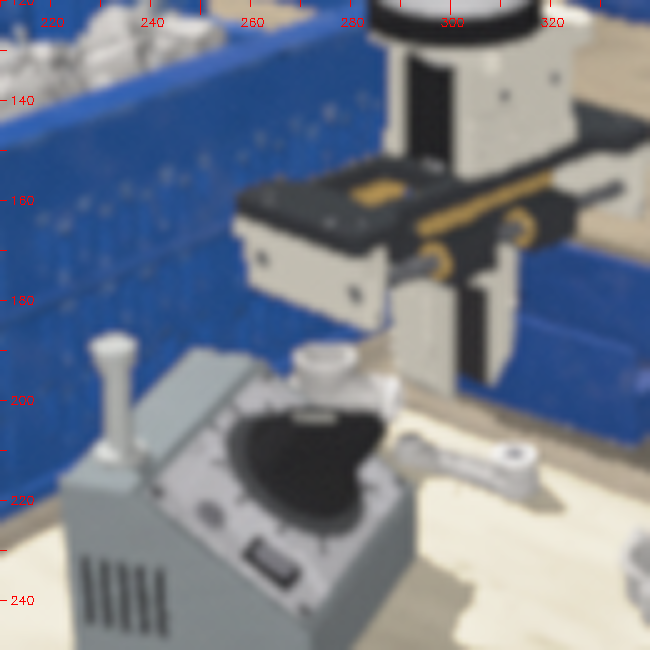

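Run:
```python
from h import *
p0=np.array([490.2,279.4,165]);y0=175.2
p,y=push(126,gap=15); print(p,y+180,rel(p0,y0,p,y+180))
```

```text
[521.34865938 259.37225924 103.30388686] 535.2419595678466 [-32.7 -17.4  61.7  -0. ]
```

Emit:
play_rows(moves=[255,-20,-17.4,0,0,255,-20,-17.4,20,0,255,-25,-17.4,40,0,255,-32.7,-17.4,61.7,0,255,-32.7,-17.4,61.7,0,255,-32.7,-17.4,61.7,0])

```text
time: 1.92
tool_pos: [520.4, 260.1, 103.1]
tcp_rot: [-3.141, -0.002, 3.06]
contact_force: [0.5, -0.2, 0.4]
grip_width: 0.7
```

```bash
python3 st.py
python3 - <<'E'
from h import *
s=cap("scene")
crop(s,210,140,330,250,6,"s4.png")
P=[(526+180-180,0)]
p0=np.array([521.3,259.4,103.3]);y0=175.2
for a in range(130,60,-6):
    p,y=push(a,lead=6); print(a,rel(p0,y0,p,y+180))
E
```

```text
1.9167 [520.43 260.1  103.12] [-179.96   -0.11  175.33] [ 0.45 -0.16  0.37] [ 0.05 -0.02 -0.02] 0.6994976690128328 [ 0.33  0.59  1.55  0.    1.   -1.16]
130 [-13.6   0.1   0.6   3.7]
124 [-15.7  -2.4  -0.3  -1.9]
118 [-18.   -4.5  -1.4  -7.3]
112 [-20.4  -6.4  -2.6 -12.5]
106 [-22.9  -8.   -4.  -17.6]
100 [-25.6  -9.2  -5.4 -22.6]
94 [-28.3 -10.2  -6.9 -27.5]
88 [-31.  -10.8  -8.4 -32.4]
82 [-33.7 -11.1 -10.  -37.4]
76 [-36.4 -11.1 -11.6 -42.3]
70 [-39.  -10.7 -13.3 -47.4]
64 [-41.6 -10.1 -14.9 -52.6]
```

View pics/s4.png

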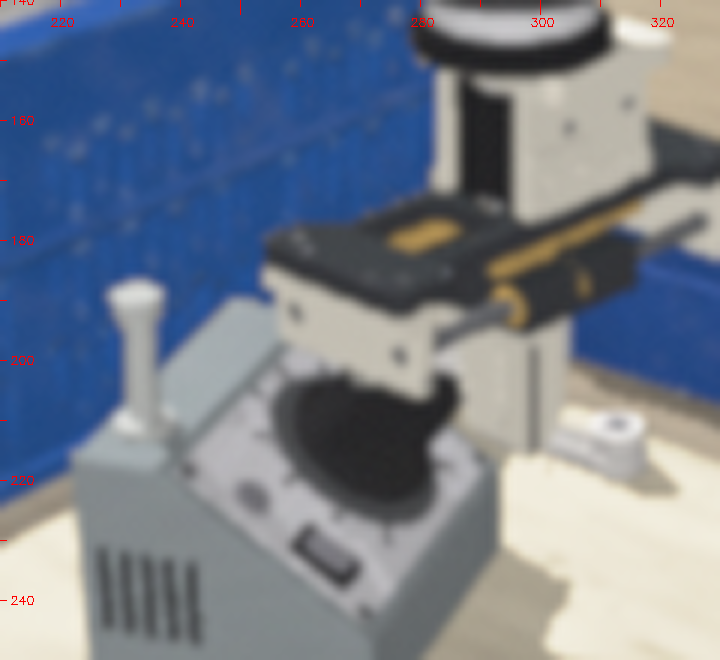

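Emit:
play_rows(moves=[255,-8,-1,0,0,255,-15.7,-2.4,0,-2,255,-18,-4.5,-1.4,-7,255,-20.4,-6.4,-2.6,-12.5,255,-23,-8,-4,-17.5,255,-25.6,-9.2,-5.4,-22.5,255,-28.3,-10.2,-7,-27.5,255,-31,-10.8,-8.4,-32.5])

```text
time: 2.63
tool_pos: [551.2, 245.6, 112.8]
tcp_rot: [-3.141, -0.001, -2.652]
contact_force: [-3.4, -2.7, -2.6]
grip_width: 0.3
```

```bash
python3 st.py
python3 - <<'E'
from h import *
s=cap("scene")
crop(s,210,140,330,250,6,"s5.png")
p0,y0=push(88)
for a in range(84,30,-6):
    p,y=push(a,lead=6); print(a,rel(p0,y0,p,y))
E
```

```text
2.6333 [551.19 245.65 112.84] [-179.98   -0.08 -151.98] [-3.41 -2.66 -2.63] [-0.44  0.53 -0.02] 0.28307461863911504 [ 0.29  0.61  1.47 -0.    1.06 -1.77]
84 [ 1.4  1.2 -1.1 -3.3]
78 [ 3.6  2.7 -2.7 -8.2]
72 [  6.    3.9  -4.3 -13.3]
66 [  8.5   4.9  -5.9 -18.4]
60 [ 11.    5.6  -7.6 -23.7]
54 [ 13.7   5.9  -9.1 -29.1]
48 [ 16.4   6.  -10.6 -34.8]
42 [ 19.1   5.8 -12.1 -40.7]
36 [ 21.9   5.3 -13.4 -46.8]
```

View pics/s5.png

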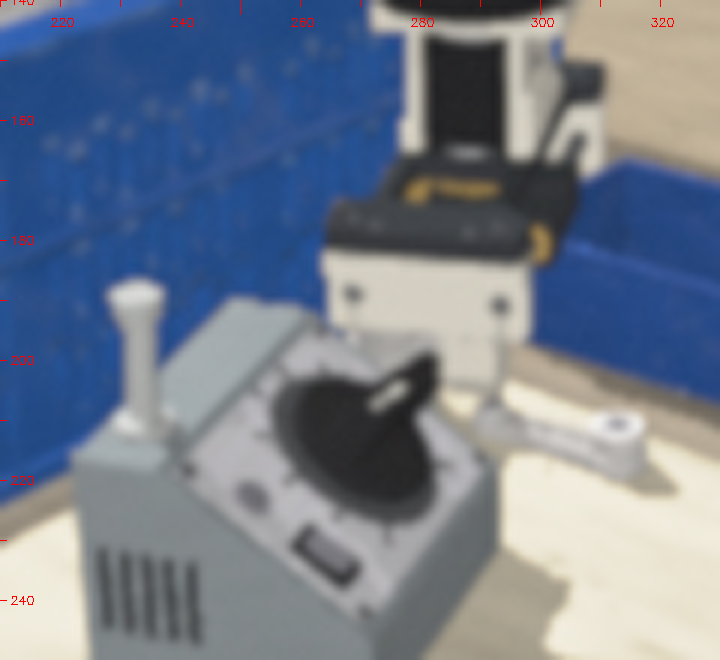

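Emit:
play_rows(moves=[255,-1.4,-1.2,-1.1,-3.3,255,-3.6,-2.7,-2.7,-8.2,255,-6,-3.9,-4.3,-13.3,255,-8.5,-4.9,-5.9,-18.4,255,-11,-5.6,-7.6,-23.7,255,-13.7,-5.9,-9.1,-29.1,255,-16.4,-6,-10.6,-34.8,255,-17.5,-6,-11.2,-37])

```text
time: 3.35
tool_pos: [571.7, 247.1, 125.2]
tcp_rot: [-3.137, -0.0, -2.009]
contact_force: [0.8, -8.2, 3.2]
grip_width: 1.0
```

```bash
python3 st.py
python3 - <<'E'
from h import *
s=cap("scene")
crop(s,210,140,330,250,6,"s6.png")
p0,y0=push(45.5); print(p0,y0)
for a in range(45,20,-3):
    p,y=push(a,lead=6); print(a,rel(p0,y0+180,p,y+180))
E
```

```text
3.35 [571.7  247.1  125.25] [-179.73   -0.02 -115.1 ] [ 0.77 -8.15  3.19] [-1.41 -0.12 -0.08] 0.9776754066257659 [ 0.29  0.63  1.4  -0.    1.11 -2.42]
[569.55102773 248.92117093 122.9761238 ] 64.82434849884822
45 [-0.2 -0.1 -0.1 -0.5]
42 [-1.4 -0.8 -0.8 -3.5]
39 [-2.6 -1.5 -1.5 -6.5]
36 [-3.9 -2.1 -2.2 -9.6]
33 [ -5.2  -2.6  -2.8 -12.8]
30 [ -6.6  -3.1  -3.4 -16. ]
27 [ -8.   -3.5  -4.  -19.3]
24 [ -9.4  -3.9  -4.6 -22.6]
21 [-10.9  -4.2  -5.1 -26.1]
```

View pics/s6.png

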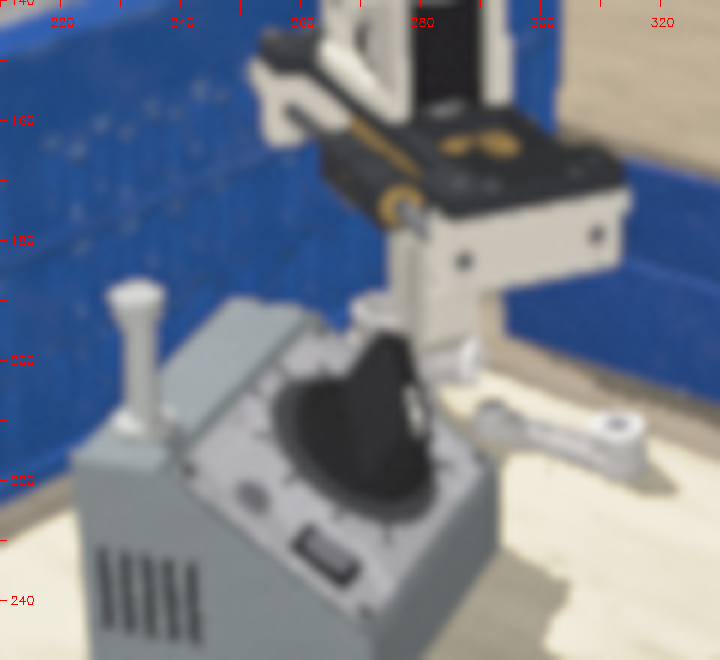

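Emit:
play_rows(moves=[255,-1.4,-0.8,-0.8,-2,255,-2.6,-1.5,-1.5,-4,255,-3.9,-2.1,-2.2,-6,255,-3.9,-2.1,-2.2,-6])

```text
time: 3.73
tool_pos: [575.1, 249.6, 127.3]
tcp_rot: [-3.137, -0.001, -1.907]
contact_force: [1.9, -8.8, 2.7]
grip_width: 0.4
```

```bash
python3 st.py
python3 - <<'E'
from h import *
s=cap("scene")
crop(s,210,140,330,250,6,"s7.png")
E
```

```text
3.7333 [575.07 249.62 127.33] [-179.74   -0.07 -109.28] [ 1.86 -8.82  2.74] [-1.45 -0.06 -0.08] 0.37454501466428 [ 0.29  0.63  1.39 -0.    1.12 -2.51]
```

View pics/s7.png

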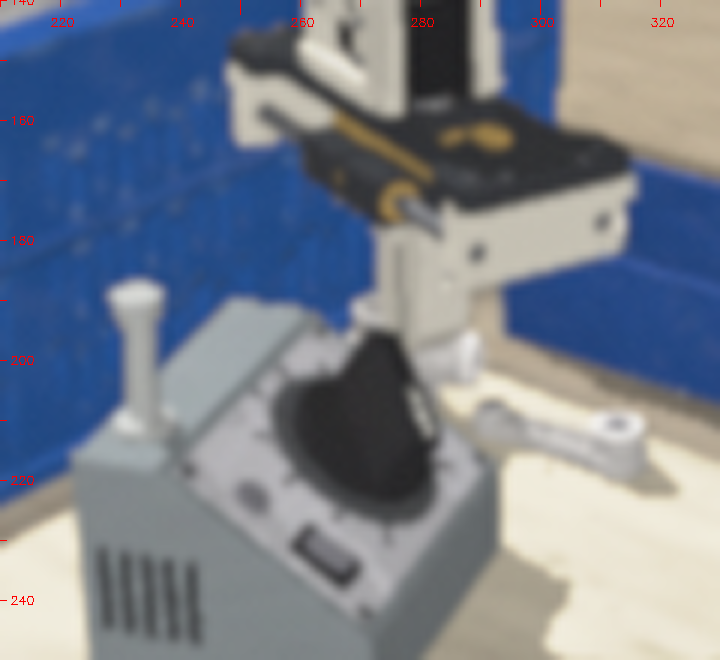

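Emit:
play_rows(moves=[255,-1.3,-0.5,-0.6,-3,255,-2.7,-1,-1.2,-6,255,-4,-1.4,-1.8,-9,255,-4,-1.4,-1.8,-9])

```text
time: 4.12
tool_pos: [576.7, 249.9, 127.9]
tcp_rot: [-3.14, -0.008, -1.75]
contact_force: [-0.7, -20.1, 1.1]
grip_width: 0.3
```

```bash
python3 st.py
python3 - <<'E'
from h import *
s=cap("scene")
crop(s,250,180,310,240,10,"s8.png")
E
```

```text
4.1167 [576.73 249.9  127.88] [-179.93   -0.47 -100.24] [ -0.65 -20.15   1.06] [-3.3   0.2  -0.07] 0.3100217421848646 [ 0.29  0.64  1.38 -0.01  1.13 -2.67]
```

View pics/s8.png

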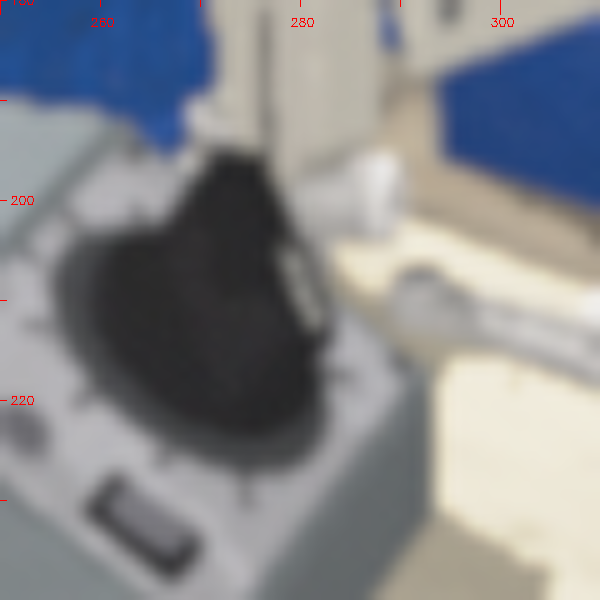

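Emit:
play_rows(moves=[255,-0.8,0.3,-0.3,0,255,-1.6,0.3,-0.3,0,255,-1.6,0.3,-0.3,0])

```text
time: 4.42
tool_pos: [576.7, 250.2, 128.0]
tcp_rot: [-3.141, -0.01, -1.753]
contact_force: [0.2, -25.0, 0.2]
grip_width: 0.6
```

```bash
python3 st.py
python3 - <<'E'
from h import *
s=cap("scene")
def onp(c,uv,h):
    q=onplane(c,*uv,P0+n*h,n); d=q-P0; return np.array([d@right,d@up])
a=onp(s,(278.6,205),43);b=onp(s,(281.5,212.5),43); d=b-a; print(a,b,np.degrees(np.arctan2(-d[0],d[1])))
for uv in [(274.5,229),(266,226),(284,217.5)]: print(onp(s,uv,0)-[13,1])
E
```

```text
4.4167 [576.66 250.22 127.96] [-179.94   -0.59 -100.42] [  0.17 -25.01   0.16] [-4.07  0.16 -0.09] 0.585251236846254 [ 0.29  0.64  1.37 -0.01  1.13 -2.66]
[ 3.82653067 -0.17210988] [-12.83581184 -16.27528068] 134.02229308236795
[-33.73577419 -28.84001766]
[-45.26890528  -9.11695244]
[ 27.59206146 -30.06389767]
```

Emit:
play_rows(moves=[255,6,0,0,0,255,14,0,0,0,255,14,0,-20,0,255,14,0,-50,0,200,14,0,-50,0,120,14,0,-50,0])

```text
time: 4.97
tool_pos: [574.9, 243.3, 180.5]
tcp_rot: [-3.136, 0.003, -1.751]
contact_force: [-0.2, 0.1, -0.3]
grip_width: 9.5
```

```bash
python3 st.py
python3 - <<'E'
from h import *
np.set_printoptions(precision=1,suppress=True)
s=cap("scene"); t=cap("top")
c=onz(t,332.5,237.5,20); print("cap",c, onz(s,348,233,20)); crop(s,250,180,310,240,10,"s9.png")
o=bot.get_obs(); p0=o["tool_pos"]; y0=np.degrees(o["tcp_rot"][2])
g=np.array([362.6,254.9,120]); print(rel(p0,y0,g,210.7))
d=np.array([np.cos(np.radians(30.7)),np.sin(np.radians(30.7))]); r=np.array([d[1],-d[0]])
print("cap in clamp frame from squeeze: along",(c[:2]-g[:2])@d,"right",(c[:2]-g[:2])@r)
E
```

```text
4.9667 [574.87 243.32 180.47] [-179.68    0.19 -100.3 ] [-0.16  0.07 -0.31] [0.1  0.11 0.02] 9.477194362786012 [ 0.28  0.58  1.34  0.    1.22 -2.68]
cap [438.  169.8  20. ] [431.8 167.9  20. ]
[ 25.8 209.6  57.5  49. ]
cap in clamp frame from squeeze: along 21.396990727823482 right 111.69532279167434
```

View pics/s9.png

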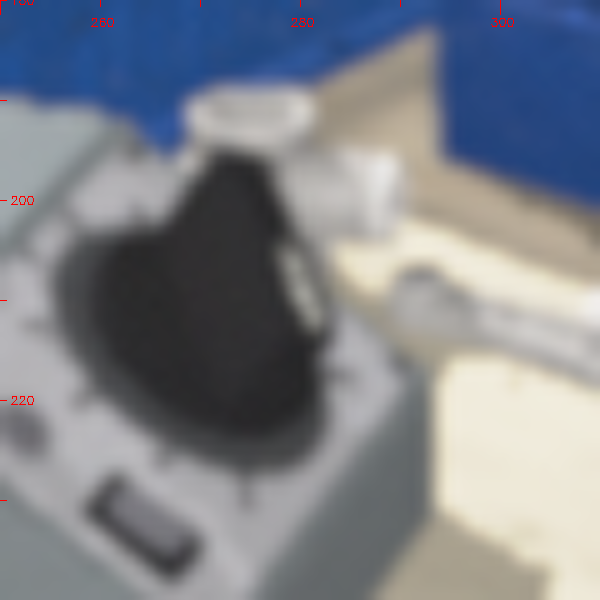

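Emit:
play_rows(moves=[30,5,40,0,7,30,10,80,10,14,30,14,120,20,21,30,18,155,30,28,30,22,180,40,35,30,25.8,209.6,50,42,30,25.8,209.6,57.5,49,30,25.8,209.6,57.5,49])

```text
time: 5.73
tool_pos: [360.1, 254.2, 118.2]
tcp_rot: [3.141, -0.004, -2.608]
contact_force: [0.1, -1.0, -0.6]
grip_width: 70.7
```

Emit:
play_rows(moves=[30,0,0,0,0,30,0,0,0,0,30,0,0,0,0])

```text
time: 5.98
tool_pos: [363.8, 254.7, 120.1]
tcp_rot: [-3.141, 0.001, -2.603]
contact_force: [-0.3, -0.2, 0.0]
grip_width: 80.5
```

```bash
python3 st.py
python3 - <<'E'
from h import *
np.set_printoptions(precision=1,suppress=True)
s=cap("scene"); crop(s,260,170,380,290,6,"s10.png")
o=bot.get_obs(); p=o["tool_pos"]; y=o["tcp_rot"][2]; ty=np.array([np.sin(y),-np.cos(y),0])
w=o["grip_width"]/2
for sg in(1,-1): 
  for off in (w,w+19): print("tip",proj(s,p+sg*off*ty-[0,0,22]))
print(proj(s,[362.6,254.9,25]))
E
```

```text
5.9833 [363.85 254.69 120.12] [-179.99    0.07 -149.16] [-0.34 -0.18  0.  ] [0.05 0.07 0.01] 80.54592146966594 [ 0.44  0.36  1.92  0.    0.87 -1.67]
tip [353.6 236.7]
tip [353.3 241.4]
tip [354.6 218.5]
tip [354.9 214.5]
[352.8 256.1]
```

View pics/s10.png

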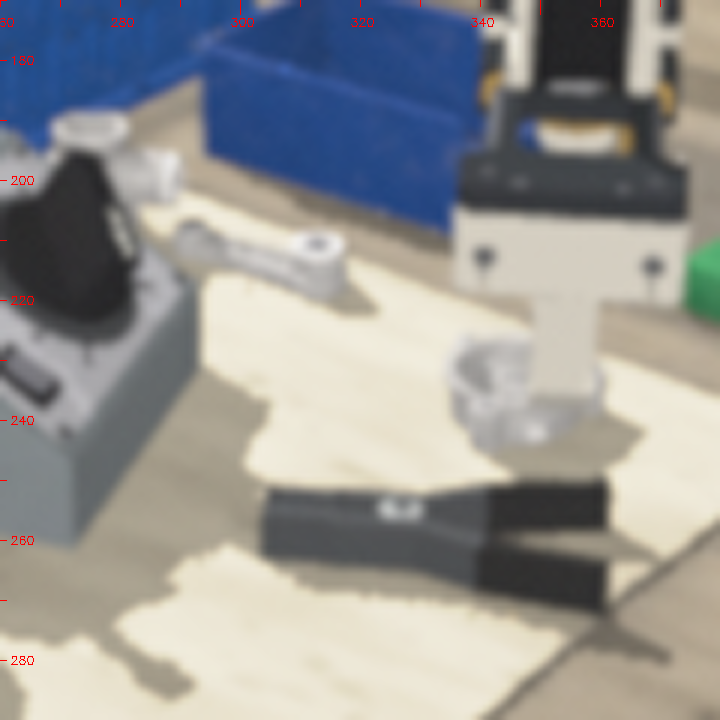

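Emit:
play_rows(moves=[30,0,0,30,0,30,0,0,60,0,30,0,0,80,0,30,0,0,85,0,30,0,0,85,0])

```text
time: 6.45
tool_pos: [362.5, 254.2, 33.9]
tcp_rot: [3.141, -0.003, -2.605]
contact_force: [0.6, 0.1, 0.6]
grip_width: 81.3
```

```bash
python3 st.py
python3 - <<'E'
from h import *
s=cap("scene"); crop(s,290,200,390,290,7,"s11.png")
t=cap("top"); crop(t,260,200,350,290,6,"t11.png")
E
```

```text
6.45 [362.52 254.21  33.91] [ 179.98   -0.15 -149.24] [0.57 0.13 0.6 ] [0.09 0.04 0.06] 81.27088608176463 [ 0.44  0.52  1.99  0.    0.64 -1.67]
```

View pics/s11.png

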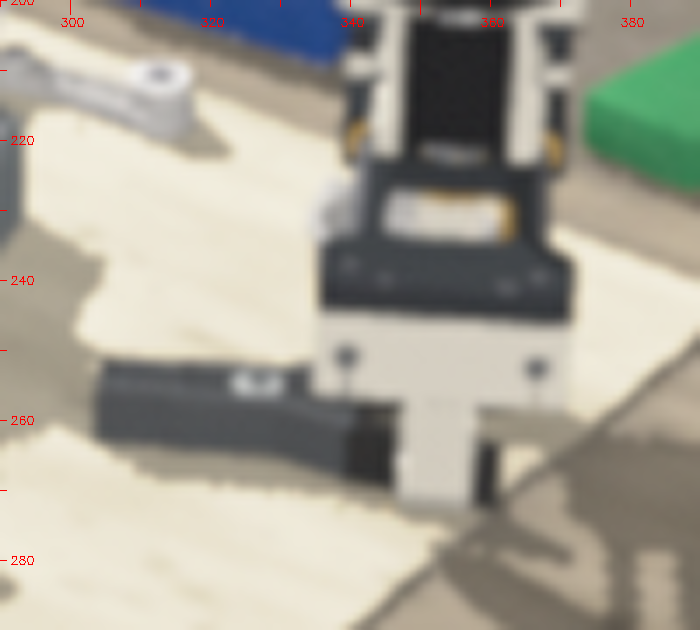

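View pics/t11.png

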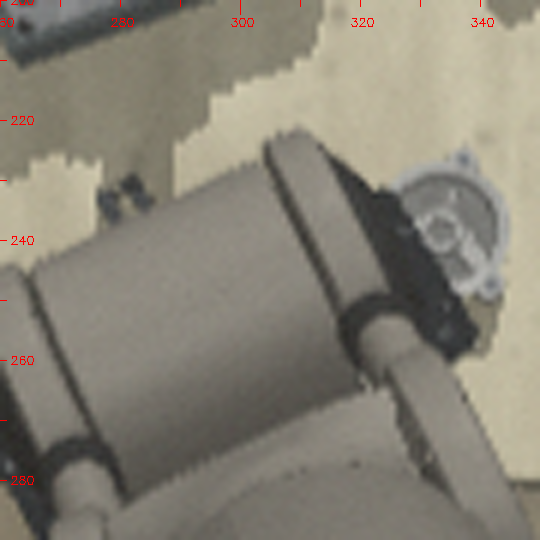

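Emit:
play_rows(moves=[30,0,0,4,0,30,0,0,8,0,30,0,0,8,0,255,0,0,8,0,255,0,0,8,0,255,0,0,8,0,255,0,0,8,0,255,0,0,8,0])

```text
time: 7.22
tool_pos: [362.8, 254.6, 27.0]
tcp_rot: [3.142, 0.0, -2.605]
contact_force: [-1.3, -0.3, 2.0]
grip_width: 52.4
```

Emit:
play_rows(moves=[255,0,0,0,0,255,0,0,0,0,255,0,0,0,0,255,0,0,0,0])

```text
time: 7.55
tool_pos: [362.9, 254.6, 27.0]
tcp_rot: [-3.142, 0.0, -2.605]
contact_force: [0.2, -1.6, 5.8]
grip_width: 32.7
```

```bash
python3 st.py
python3 - <<'E'
from h import *
s=cap("scene"); crop(s,290,200,390,290,7,"s12.png")
E
```

```text
7.55 [362.92 254.57  27.02] [-180.      0.02 -149.25] [ 0.23 -1.62  5.81] [-0.12  0.14  0.  ] 32.70418536653472 [ 0.44  0.53  2.   -0.    0.61 -1.67]
```

View pics/s12.png

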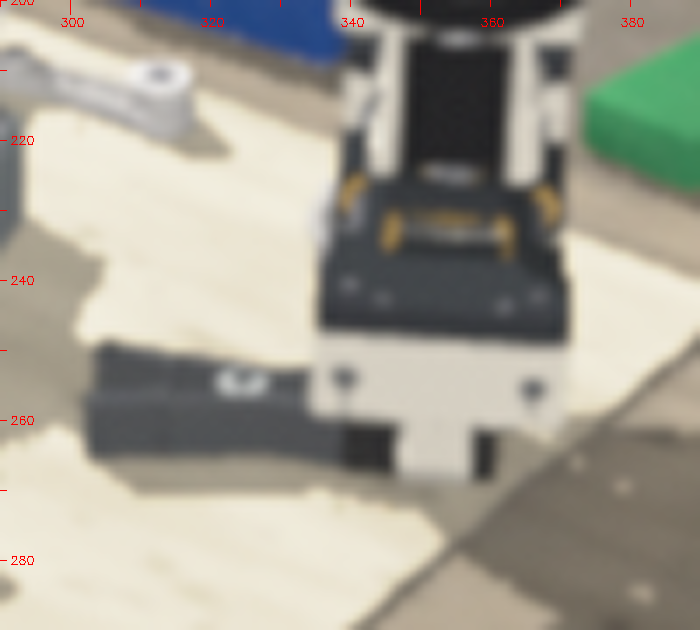

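Emit:
play_rows(moves=[255,0,0,-15,0,255,0,0,-40,0,255,0,0,-70,0,255,0,0,-100,0,255,0,0,-125,0,255,0,0,-143,0,255,0,0,-143,0])

```text
time: 8.18
tool_pos: [364.4, 255.5, 173.0]
tcp_rot: [-3.141, 0.007, -2.605]
contact_force: [0.6, 0.5, -1.0]
grip_width: 32.7
```

```bash
python3 st.py
python3 - <<'E'
from h import *
print(rel(np.array([362.9,254.6,170]),210.75,[450,361,170],180))
E
```

```text
8.1833 [364.44 255.48 173.  ] [-179.97    0.39 -149.25] [ 0.62  0.5  -0.95] [ 0.11  0.02 -0.01] 32.69594106314326 [ 0.44  0.28  1.85  0.    1.01 -1.67]
[-129.3   46.9   -0.    30.8]
```

Emit:
play_rows(moves=[255,-20,7,0,4,255,-45,16,0,9,255,-70,25,0,15,255,-95,34,0,21,255,-115,42,0,26,255,-129.3,46.9,0,30.8,255,-129.3,46.9,0,30.8,255,-129.3,46.9,0,30.8])

```text
time: 8.85
tool_pos: [449.3, 360.8, 167.8]
tcp_rot: [-3.14, -0.003, -3.14]
contact_force: [-0.6, -0.3, -1.3]
grip_width: 32.4
```

```bash
python3 st.py
python3 - <<'E'
from h import *
t=cap("top"); crop(t,230,130,330,230,6,"t13.png")
s=cap("scene"); crop(s,210,140,340,260,6,"s13.png")
E
```

```text
8.85 [449.33 360.77 167.83] [-179.91   -0.15 -179.93] [-0.62 -0.28 -1.28] [0.02 0.06 0.  ] 32.41968882088886 [ 0.54  0.51  1.49  0.    1.14 -1.03]
```

View pics/t13.png

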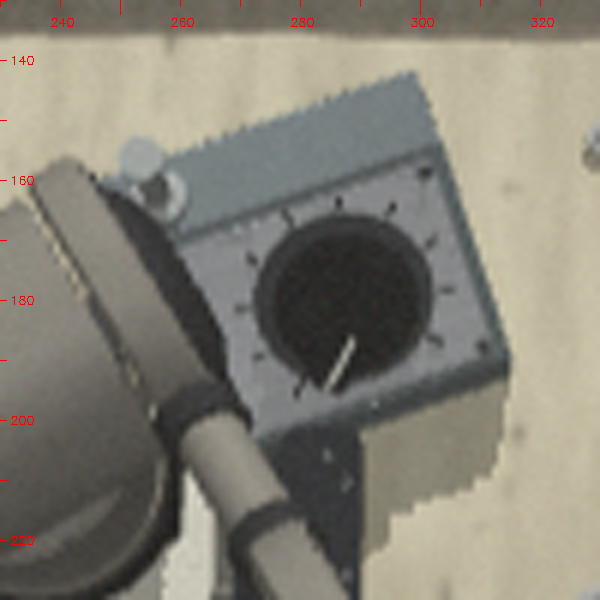

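View pics/s13.png

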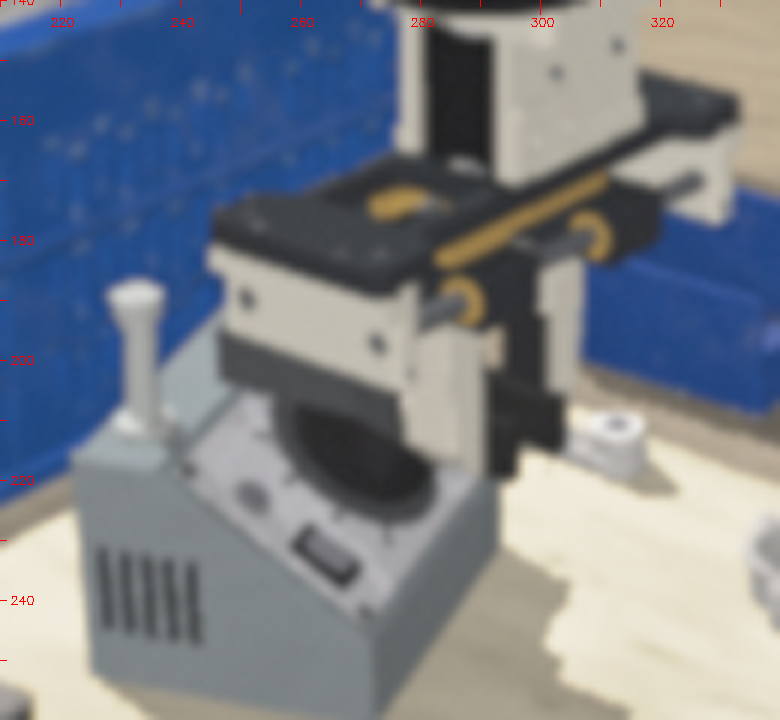

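Run:
```python
from h import *
np.set_printoptions(precision=1,suppress=True)
s=cap("scene"); crop(s,225,180,305,230,10,"s14.png")
for uv in [(246,205),(246,206)]: print(onz(s,*uv,143.8))
tcp=bot.get_obs()["tool_pos"]
for y in (376,380,384): print(y,proj(s,[449.3+58+52-3,y,143.8]),proj(s,[449.3+58+52,y,165.8]))
```

```text
[556.  385.5 143.8]
[552.7 388.9 143.8]
376 [249.  203.4] [247.5 193.8]
380 [247.7 204.1] [246.2 194.4]
384 [246.4 204.7] [244.8 195. ]
```

View pics/s14.png

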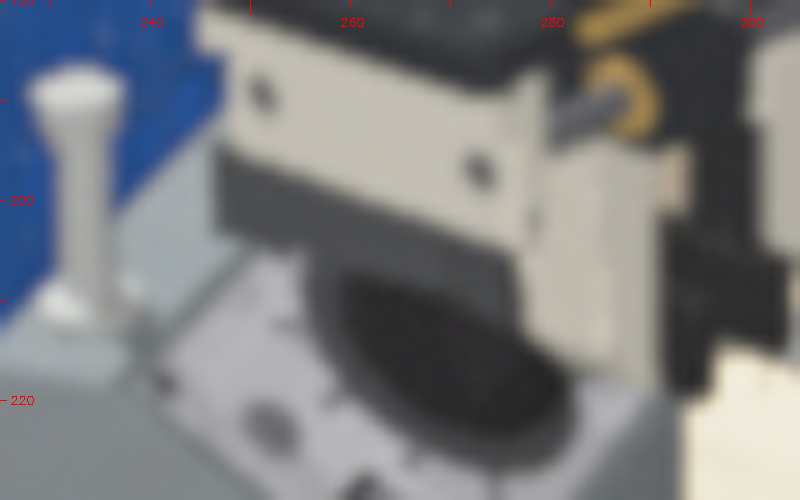

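Emit:
play_rows(moves=[255,-5,0,10,0,255,-10,0,20,0,255,-18,0,27,0,255,-28,0,27,0,255,-36,0,27,0,255,-40,0,27,0,255,-40,0,27,0,255,-40,0,27,0])

```text
time: 9.67
tool_pos: [490.3, 360.9, 143.0]
tcp_rot: [3.141, 0.0, 3.14]
contact_force: [-0.0, 0.5, -0.3]
grip_width: 32.8
```

```bash
python3 st.py
python3 - <<'E'
from h import *
s=cap("scene"); crop(s,205,170,305,240,8,"s15.png")
t=cap("top"); crop(t,220,120,320,220,6,"t15.png")
np.set_printoptions(precision=1,suppress=True)
tcp=bot.get_obs()["tool_pos"]
for z in(-2,-24): print("tip pred",proj(s,tcp+[110,20.5,z]),proj(s,tcp+[110,11.5,z]))
for z in (106,150,158): print("pin",z,proj(s,[617.3,360.8,z]),proj(t,[617.3,360.8,z]))
E
```

```text
9.6667 [490.33 360.88 143.03] [179.98   0.02 179.92] [-0.03  0.46 -0.26] [0.04 0.1  0.05] 32.788951830815535 [ 0.51  0.59  1.43  0.    1.13 -1.06]
tip pred [232.9 199.9] [235.9 198.5]
tip pred [233.6 208.9] [236.5 207.4]
pin 106 [235.  208.6] [256.1 162.3]
pin 150 [233.8 191. ] [253.7 157. ]
pin 158 [233.6 187.8] [253.2 156. ]
```

View pics/s15.png

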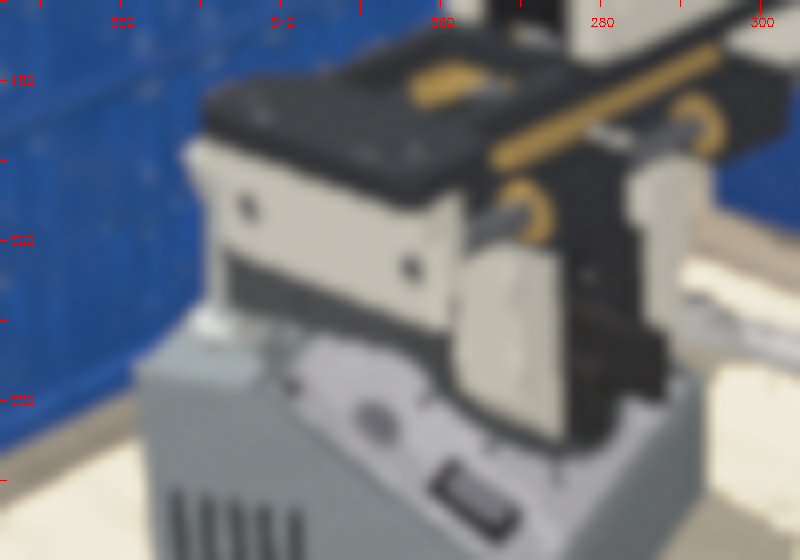

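View pics/t15.png

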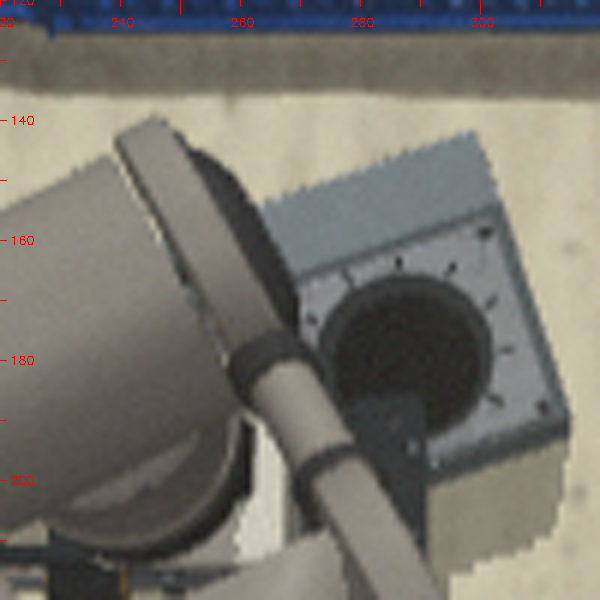

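Emit:
play_rows(moves=[255,-3,1,1,0,255,-6,1,1.5,0,255,-10,1,1.5,0,255,-14,1,1.5,0,255,-14,1,1.5,0])

```text
time: 10.18
tool_pos: [504.9, 361.9, 141.4]
tcp_rot: [3.141, 0.001, 3.14]
contact_force: [-0.9, -0.6, -1.4]
grip_width: 32.7
```

Emit:
play_rows(moves=[255,-4,0,0,0,255,-8,0,0,0,255,-12,0,0,0,255,-16,0,0,0,255,-18,0,0,0,255,-18,0,0,0])

```text
time: 10.68
tool_pos: [522.5, 361.8, 141.3]
tcp_rot: [3.141, 0.0, 3.14]
contact_force: [-0.5, 0.1, -1.9]
grip_width: 32.7
```

```bash
python3 st.py
python3 - <<'E'
from h import *
s=cap("scene"); crop(s,195,170,295,240,8,"s16.png")
np.set_printoptions(precision=1,suppress=True)
tcp=bot.get_obs()["tool_pos"]
for z in(-2,-24): print("tip pred",proj(s,tcp+[110,20.5,z]),proj(s,tcp+[110,11.5,z]))
E
```

```text
10.6833 [522.51 361.81 141.28] [179.99   0.01 179.92] [-0.54  0.06 -1.88] [0.07 0.05 0.03] 32.66507697687641 [ 0.49  0.64  1.34 -0.    1.16 -1.08]
tip pred [222.4 196.8] [225.4 195.5]
tip pred [223.1 205.7] [226.1 204.3]
```

View pics/s16.png

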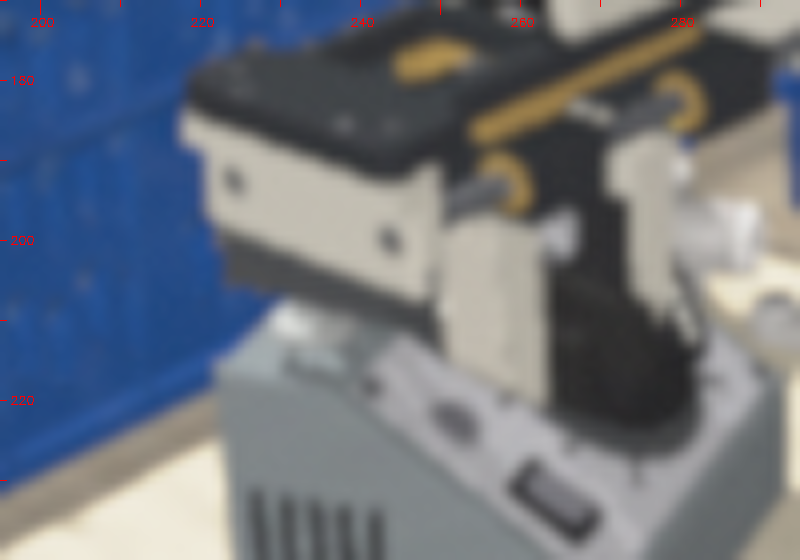

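Emit:
play_rows(moves=[130,0,0,0,0,120,0,0,0,0,110,0,0,0,0,100,0,0,0,0,90,0,0,0,0,60,0,0,0,0,30,0,0,0,0,0,0,0,0,0])

```text
time: 11.4
tool_pos: [522.0, 361.9, 141.4]
tcp_rot: [3.141, 0.0, 3.141]
contact_force: [0.4, -0.4, 0.6]
grip_width: 74.8
```

Emit:
play_rows(moves=[0,0,0,0,0,0,0,0,0,0,0,0,0,0,0,0,0,0,0,0])

```text
time: 11.73
tool_pos: [522.0, 361.9, 141.4]
tcp_rot: [3.142, 0.0, 3.141]
contact_force: [0.0, 0.2, 0.5]
grip_width: 91.8
```

```bash
python3 st.py
python3 - <<'E'
from h import *
s=cap("scene"); crop(s,195,170,295,240,8,"s17.png")
E
```

```text
11.7333 [521.95 361.89 141.36] [180.     0.   179.94] [0.02 0.23 0.46] [ 0.1  -0.03 -0.02] 91.78911069422357 [ 0.49  0.64  1.34  0.    1.16 -1.08]
```

View pics/s17.png

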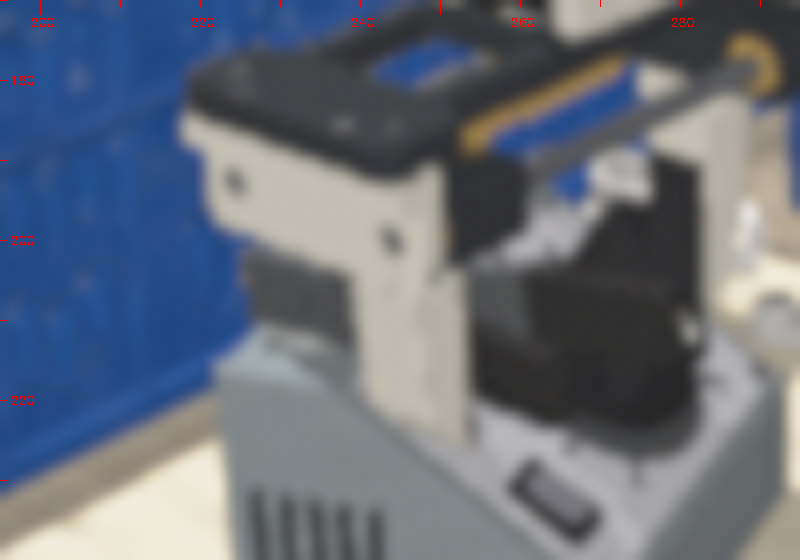

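Emit:
play_rows(moves=[0,0,0,-15,0,0,0,0,-35,0,0,0,0,-60,0,0,0,0,-85,0,0,15,0,-85,0,0,50,0,-85,0,0,85,0,-85,0,0,120,0,-85,0])

```text
time: 12.45
tool_pos: [400.7, 361.6, 226.2]
tcp_rot: [3.141, -0.0, 3.14]
contact_force: [0.7, 0.5, 0.9]
grip_width: 91.9
```

```bash
python3 st.py
python3 - <<'E'
from h import *
s=cap("scene"); crop(s,205,160,305,235,8,"s18.png")
t=cap("top"); crop(t,220,120,320,220,6,"t18.png")
E
```

```text
12.45 [400.67 361.64 226.22] [179.99  -0.   179.89] [0.69 0.5  0.88] [ 0.08 -0.02 -0.02] 91.88875700160744 [ 0.59  0.39  1.52  0.    1.23 -0.98]
```

View pics/s18.png

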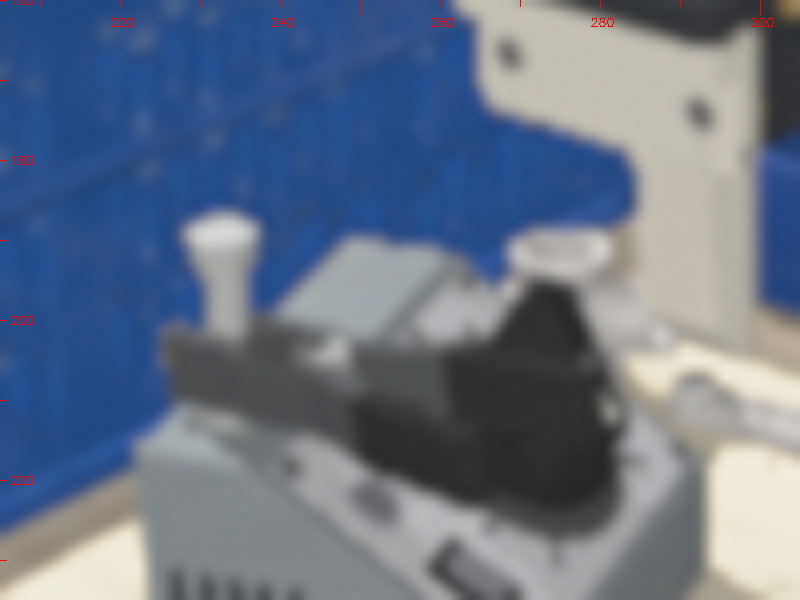

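View pics/t18.png

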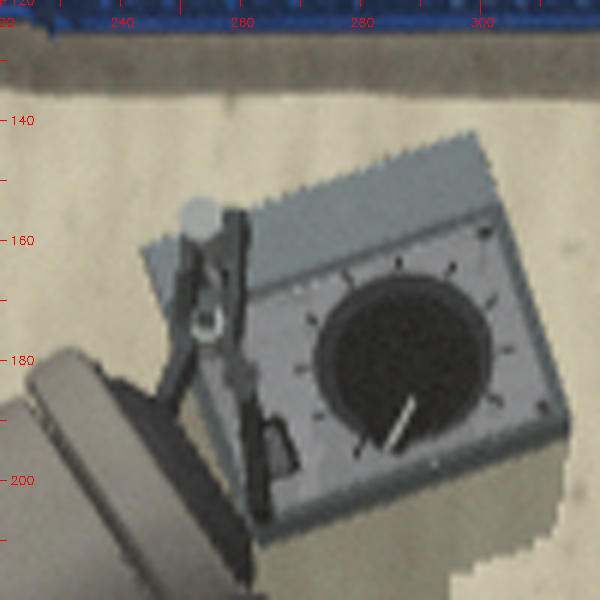

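Emit:
play_rows(moves=[0,35,-10,-10,0,0,70,-20,-20,0,0,100,-40,-20,0,0,100,-75,-20,0,0,100,-110,-20,0,0,100,-145,-20,0,0,100,-180,-20,0,0,100,-200,-20,0])

```text
time: 13.22
tool_pos: [301.8, 159.8, 246.7]
tcp_rot: [-3.141, 0.001, 3.14]
contact_force: [0.3, -0.3, -0.7]
grip_width: 91.7
```

```bash
python3 st.py
python3 - <<'E'
from h import *
np.set_printoptions(precision=1,suppress=True)
s=cap("scene"); crop(s,205,160,305,235,8,"s19.png")
t=cap("top"); crop(t,230,140,310,220,8,"t19.png")
print(proj(s,[618.5,362,128]))
E
```

```text
13.2167 [301.78 159.8  246.7 ] [-179.96    0.06  179.91] [ 0.26 -0.34 -0.71] [ 0.06 -0.05  0.05] 91.69883615578972 [ 0.26 -0.    1.96 -0.    1.18 -1.31]
[233.7 199.9]
```

View pics/s19.png

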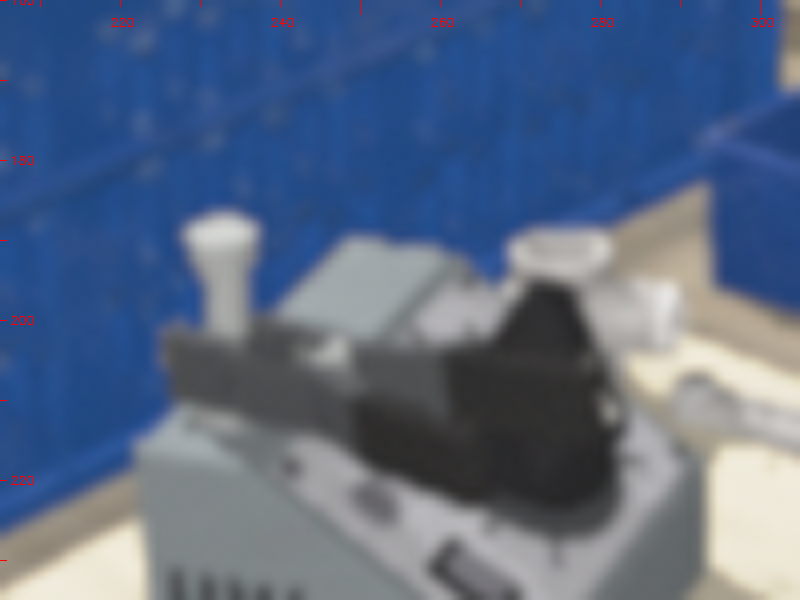

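View pics/t19.png

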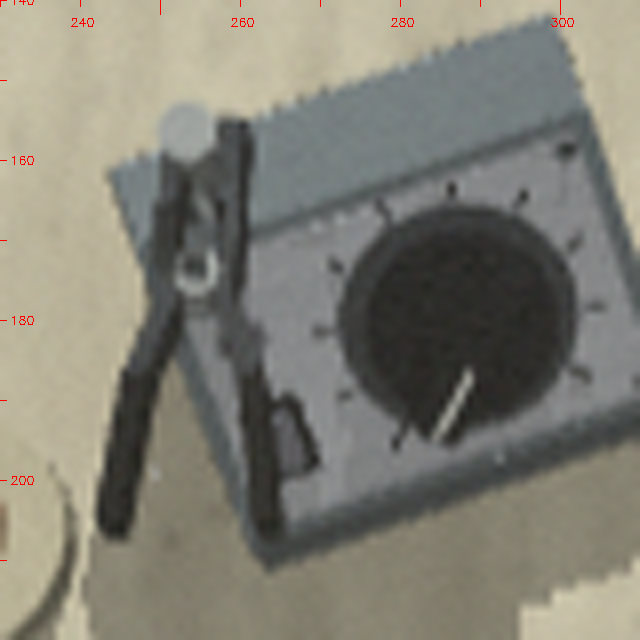

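Run:
```python
from h import *
np.set_printoptions(precision=1,suppress=True)
s=cap("scene"); t=cap("top")
print("hinge tri",tri(t,(254.2,173.8),s,(246,203.8)))
z=128
for nm,uv in dict(h=(254.2,173.8),tipR=(259.2,155.5),le=(244.3,206),re=(263.5,206),lk=(247.5,186),rk=(261.5,184)).items(): print(nm,onz(t,*uv,z))
m=lambda p:p
h=onz(t,254.2,173.8,z); 
for pin in ([617.3,360.8],[618.5,362]): print(np.linalg.norm(np.array(pin)-h[:2]))
for z in (106,117,128,139):print(z,proj(t,[617.3,360.8,z]), proj(s,[617.3,360.8,z]))
crop(t,240,145,275,180,20,"t20.png"); crop(s,220,180,260,220,18,"s20.png")
```

```text
hinge tri (array([580.8, 361.4, 129.7]), np.float64(0.38443770701857105))
h [581.4 361.8 128. ]
tipR [628.1 350.5 128. ]
le [501.3 383.8 128. ]
re [500.9 337.5 128. ]
lk [550.8 377.4 128. ]
rk [555.6 343.4 128. ]
35.91018776479978
37.097967251003375
106 [256.1 162.3] [235.  208.6]
117 [255.5 161. ] [234.7 204.2]
128 [254.9 159.7] [234.4 199.9]
139 [254.3 158.4] [234.1 195.5]
```

View pics/t20.png

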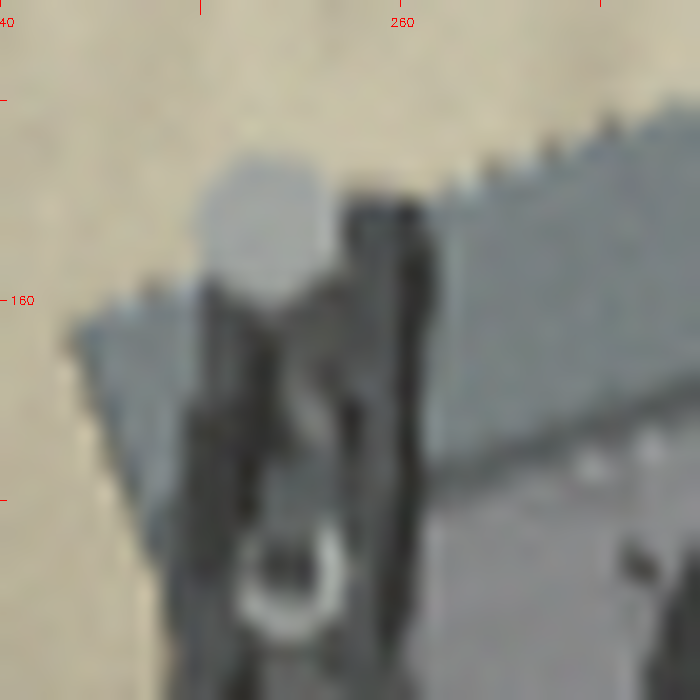

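View pics/s20.png

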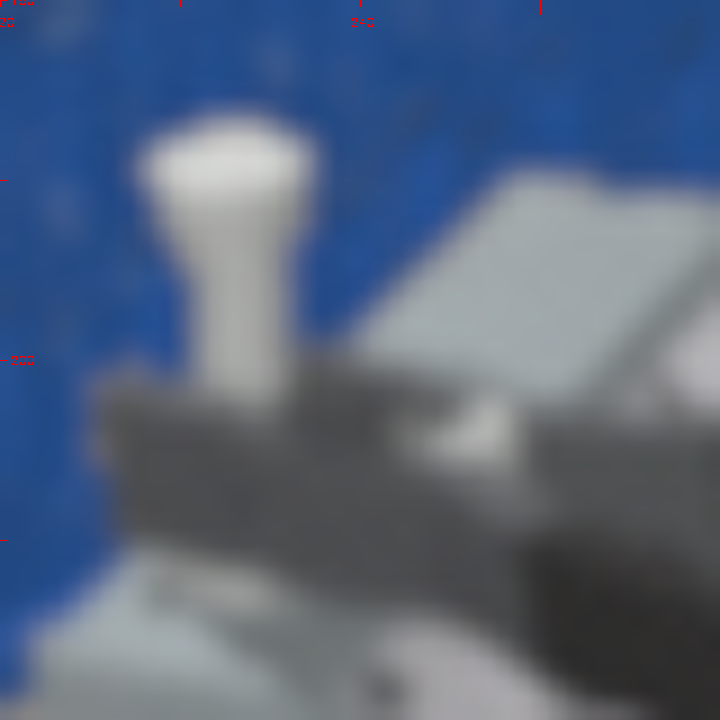

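Run:
```python
from h import *
t=cap("top"); cv2.imwrite("pics/t21.png",t["color"][:,:,::-1])
```

```text
(no output)
```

View pics/t21.png

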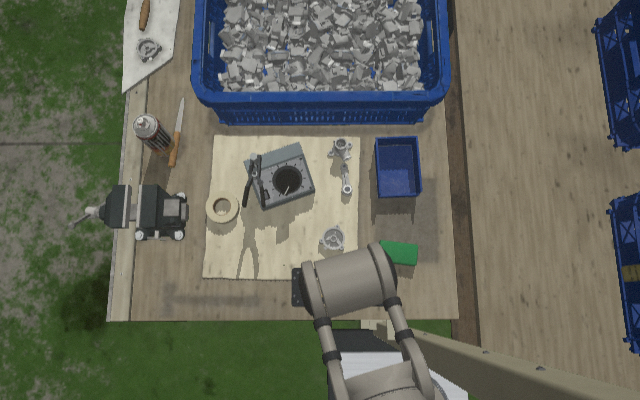

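The clamp is on the pin at (255,165), the knob pointer is on the zero tick, and the castings, bin, tape and block have not moved. The arm is clear of everything, so I'm handing in.

```bash
python3 -c "
from plant import bot
print(bot.close_job())"
```

```text
the job is handed in; nothing more can be done
None
```

The knob is at its anticlockwise end stop and the clamp is on the lock pin. I handed the job in after about 13 s of the 72 s allowed.

- **Knob:** I pushed the tail of the bar grip with the closed fingers. At the stop the force rose from about 9 to 25 N while the tool stayed put. The pointer mark measured 134° left of straight up, against 135° for the zero tick. It still lay there in the last view.
- **Clamp:** I squeezed it home (32.7 mm between the fingers), slid it onto the pin from the front without any contact force, let go and withdrew. The last views show the shaft between the jaws, 36–37 mm ahead of the hinge axis, inside the 28–48 mm pads. The handle spread gives a jaw angle of about 0.14 rad; gripping the pin should be 0.13.
- **Clamp slid down:** When I let go it dropped about 10 mm from mid-shaft and now seems to rest on the collar, below the head. It looked the same in the two views I took after letting go.
- **Other things on the bench:** The parts bin, castings, tape roll and sanding block look unmoved in the last top view.
- **Measurement disagreement:** The two cameras differed by 2–6 mm on some points. I used averages and checked the pin relative to the jaws in the same picture.

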